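Weigh down the flower press with the full tin

ROBOT

A 6-joint arm with a two-finger parallel gripper is mounted at the origin on the work surface. World frame = base frame: x ahead of the robot, y to its left, z up, the work surface at z = 0. Lengths are in m, angles in rad, forces in N, time in s.
With the tool pointing down it reaches from about 0.375 to 0.9 m from the base axis. Payload 3.1 kg.
Tool frame: the origin (TCP) lies at the very end of the fingers, on their centre line; the grasp point (between the pads) lies 19 mm behind it (env.grip_point_offset is the distance from the TCP to the grasp point, in m); z points along the fingers, y is the line along which they close (so a half turn about z gives the same grasp; the last joint's range is limited). The gripper opens to 87 mm and grips with 3 to 60 N. Pads are 19 mm wide; open, the fingers measure 117 mm over their backs; the gripper's body (75 mm by 190 mm) begins 51 mm behind the grasp point.
Start: joints at [1.163, 0.527, 1.433, -0, 1.181, -0.178], TCP at [0.142, 0.609, 0.223] pointing down, gripper open.
Joint ranges: [-3.08, 3.08], [-0.75, 2.2], [0.22, 2.44], [-1.43, 4.57], [0, 2.65], [-2.85, 2.85]. Speed limits (rad/s): [2.79, 2.79, 3.14, 3.14, 3.14, 3.14].

INTERFACE

Orientations are given as a unit quaternion [x, y, z, w].
In Python, from bench import env gives the robot as it stands.
- The arm moves only by the tool apply_moves, never from a script. Its argument "moves" is a list of rows, each a list of 3 entries, a list of its own where there are three numbers: the turn, a rotation vector about the world's x, y, z in degrees, then the shift along the world's x, y, z in cm, then the closure, from -1 (fully open) to 1 (shut). In form: [[[ax, ay, az], [dx, dy, dz], hand], ...]. A call has 1 to 20 rows; each row shifts and turns the commanded pose from where the row before left it; what a row does not reach is not made up. A row lasts 1/8 s, in which the tool goes at most 62.5 mm and 10.7 degrees, less where a joint would pass 70% of its speed; a pose out of reach is approached as far as the arm can. A call is refused whole if a number of a shift passes 6.25 or a number of a turn 10.7, either way. A call with a gripper value outside its range is refused whole. The fingers move at their own pace and stop on an object; "grip_force" is the grip in N (left out, the last holds). Time passes only in rows, so rows that do not move let the fingers close. It gives the time, the measured TCP pose, the force, the opening and the grip force at its end, in the units of the state.
- env.sense(): the state, without advancing time (a new reading comes with each control period).
- env.camera(name): name is "scene" or "side" or "wrist"; returns (picture, depth): 384x512x3 uint8, red, green, blue; 384x512 float32, m along the optical axis (not along the pixel's ray), 0 where there is no reading.
- env.camera_info(name): a dict with "fx", "fy", "cx", "cy" (pixels), "R" (3x3) and "t" (3): a world point X has camera coordinates R X + t. Camera axes: x right, y down, z forward; pixel columns grow to the right and rows downward; lengths in m; the calibration is good to about 2 mm. A picture is of the moment at which its call begins: read the wrist's pose just before it. camera_info takes no time and is no camera call; for the wrist camera it gives the pose at the moment of the call.
- env.sign_off(): hands the job in; it is judged then, once.
The state is a dict: "t": time; "joints": joint angles; "qvel": joint speeds; "joint_efforts": joint torques, N m; "eef_pos": TCP position; "orientation": TCP orientation; "ft_force": force on the tool from outside, world axes, zero at the start; "torque": the same for the moment, N m; "gripper_width": opening from 0.0 (shut) to 1.0 (fully open); "gripper_force": force on a finger pad.
Only numpy, scipy, OpenCV 4.12 (cv2) and the standard library are available. Lean on these libraries where they do the work, as an engineer would, in place of code of your own. Each camera call takes 0.05 s, during which the arm holds its last target. There are 200 camera calls.

TASK

One of the three look-alike closed tins on the cork coasters is full, the other two are nearly empty: find the full one by its weight and stand it gently, upright, in the middle of the flower press's board, so that it alone holds the board fully down. The two light tins must end standing in the middle of the same coasters they started on; do not drop or tip over any tin, and leave the other things on the desk alone.

Things in the scene. Friction and masses are not known exactly. Their poses are not given: they have to be found in the camera images.
- press_board (a joint): How far the press's board is pushed down: 0 raised (start), 0.012 (m) fully down on its stop. It slides straight down on springs: it begins to move at about 1.9 N and is fully down at about 2.8 N, so a nearly empty tin does not move it and the full tin closes it completely.
- board_top (a point): Centre of the upper face of the flower press's board, a pale square wooden board 150 x 150 x 16 mm; the face is 49 mm above the desk when raised, 37 mm when down, and the point moves with it. Axes: z up, x and y along its edges. The press is fixed to the desk. Near each corner, 64 mm from the centre in x and y, a steel rod with a brass cap (14 mm wide, top 65 mm above the desk) passes through.
- tin_1: One of three closed tins that look exactly alike: upright plain metal cylinder with a flush lid, 60 mm diameter, 75 mm high, rigid, origin at the centre of its underside, z up. It starts standing on coaster_1. Exactly one of the three, at random, is full and weighs 400 to 550 g; the other two weigh 130 to 175 g. The contents can shift by a few mm inside.
- tin_2: One of three closed tins that look exactly alike: upright plain metal cylinder with a flush lid, 60 mm diameter, 75 mm high, rigid, origin at the centre of its underside, z up. It starts standing on coaster_2. Exactly one of the three, at random, is full and weighs 400 to 550 g; the other two weigh 130 to 175 g. The contents can shift by a few mm inside.
- tin_3: One of three closed tins that look exactly alike: upright plain metal cylinder with a flush lid, 60 mm diameter, 75 mm high, rigid, origin at the centre of its underside, z up. It starts standing on coaster_3. Exactly one of the three, at random, is full and weighs 400 to 550 g; the other two weigh 130 to 175 g. The contents can shift by a few mm inside.
- coaster_1: Round flat cork coaster, 100 mm diameter, 6 mm thick, fixed to the desk; origin at the centre of its underside.
- coaster_2: Round flat cork coaster, 100 mm diameter, 6 mm thick, fixed to the desk; origin at the centre of its underside.
- coaster_3: Round flat cork coaster, 100 mm diameter, 6 mm thick, fixed to the desk; origin at the centre of its underside.
- mug: White mug, 72 mm diameter, 85 mm high, with a handle; loose bystander, origin at the centre of its underside.
- vase: Small blue ceramic vase, 54 mm wide, 105 mm high; loose bystander, origin at the centre of its underside.
- jar: Brown glass jar with black cap, 54 mm diameter, 85 mm high; loose bystander, origin at the centre of its underside.
- candlestick: Turned wooden candlestick, 56 mm wide, 70 mm high; loose bystander, origin at the centre of its underside.
- book: Blue book lying flat, 100 x 150 x 26 mm; loose bystander, origin at the centre of its underside.
- plant: Potted plant, 72 mm wide, 105 mm high; loose bystander, origin at the centre of its underside.
- case: Black spectacle case, 60 x 130 x 35 mm; loose bystander, origin at the centre of its underside.
Not all that is in view belongs to the job. What is shaped like the coaster_2 but purple is not meant.

How it is judged:
At the end, for the whole second after the job is handed in: One tin stands upright (within 0.1 rad) on the board within 35 mm of its centre, the board is pushed down by more than 10.5 mm of its 12 mm, the other two tins stand upright on their own coasters within 25 mm of the centre, and all the tins are at rest (((horizontal distance between tin_1 and board_top below 0.035 m and z of tin_1 in the frame of board_top between -0.005 and 0.005 m and angle between each of tin_1, tin_2, tin_3's own z axis and vertical below 0.1 rad and horizontal distance between tin_2 and coaster_2 below 0.025 m and height (world z) of each of tin_2, tin_3 below 0.01 m and horizontal distance between tin_3 and coaster_3 below 0.025 m) or (horizontal distance between tin_2 and board_top below 0.035 m and z of tin_2 in the frame of board_top between -0.005 and 0.005 m and angle between each of tin_2, tin_1, tin_3's own z axis and vertical below 0.1 rad and horizontal distance between tin_1 and coaster_1 below 0.025 m and height (world z) of each of tin_1, tin_3 below 0.01 m and horizontal distance between tin_3 and coaster_3 below 0.025 m) or (horizontal distance between tin_3 and board_top below 0.035 m and z of tin_3 in the frame of board_top between -0.005 and 0.005 m and angle between each of tin_3, tin_1, tin_2's own z axis and vertical below 0.1 rad and horizontal distance between tin_1 and coaster_1 below 0.025 m and height (world z) of each of tin_1, tin_2 below 0.01 m and horizontal distance between tin_2 and coaster_2 below 0.025 m)) and value of joint press_board above 0.0105 m and linear speed of each of tin_1, tin_2, tin_3 below 0.02 m/s); the robot touches nothing.
It fails at once if a tin is dropped, thrown or knocked: it moves faster than 0.5 m/s out of the gripper ((linear speed of tin_1 above 0.5 m/s and contact force between the fingers and tin_1 below 0.05 N) or (linear speed of tin_2 above 0.5 m/s and contact force between the fingers and tin_2 below 0.05 N) or (linear speed of tin_3 above 0.5 m/s and contact force between the fingers and tin_3 below 0.05 N)).
It fails at once if a tin is tipped by more than 0.7 rad (angle between any of tin_1, tin_2, tin_3's own z axis and vertical above 0.7 rad).
It fails at once if another thing on the desk is moved by more than 30 mm or tipped (distance of any of mug, vase, jar, candlestick, book, plant, case from where it was at the start of the episode above 0.03 m or angle between any of mug, vase, jar, candlestick, book, plant, case's own z axis and vertical above 0.5 rad).
It also fails if it takes over 70 s, if anything falls off the work surface, if the arm or the gripper's body presses on something with over 40 N, if the wrist force passes 120 N, or if a joint passes its speed limit or range.

## Working session

There is one attempt and no reset: what is moved stays moved. The work goes in short steps, Python scripts to look and compute and a tool call to move; the robot and the scene stay as the last step left them, time stands still between calls to the robot, and variables do not carry over. Pictures are saved under pics/ and viewed, at most 10 in all, crops included, and the job is handed in when it is done.

Besides the shell and the picture viewer there is one more tool, called after "Emit:" as name(argument=value, ...) on one line, values as JSON. apply_moves: Moves the arm, as the interface text tells. Its arguments: {"type":"object","properties":{"moves":{"type":"array"},"grip_force":{"type":"number"}},"required":["moves"]}

```bash
mkdir -p pics
python3 - <<'E'
from bench import env
import cv2,numpy as np
for n in ["scene","side"]:
    p,d=env.camera(n); cv2.imwrite(f"pics/{n}0.png",p[:,:,::-1]); np.savez(f"{n}0.npz",p=p,d=d)
    i=env.camera_info(n); print(n,i)
print(env.sense())
E
```

```text
scene {'fx': 413.189732080392, 'fy': 413.189732080392, 'cx': 259.3676547718629, 'cy': 188.41762362254426, 'R': array([[ 0.02370793,  0.99968441, -0.00830696],
       [ 0.79597405, -0.02390298, -0.60485862],
       [-0.6048663 ,  0.00772782, -0.79628955]]), 't': array([-0.04547025, -0.39069634,  1.54332807])}
side {'fx': 375.5573114991337, 'fy': 375.5573114991337, 'cx': 256.53601839632046, 'cy': 180.59202660286067, 'R': array([[ 0.89831702, -0.43904214,  0.01638707],
       [-0.33377427, -0.70623421, -0.62436206],
       [ 0.28569436,  0.55540548, -0.78096318]]), 't': array([-0.48384941,  0.25486318,  0.95637541])}
{'t': 0.1, 'joints': array([ 1.16347198e+00,  5.28362158e-01,  1.43379756e+00, -3.90653975e-05,
        1.18137361e+00, -1.78523572e-01]), 'qvel': array([ 8.01243799e-05, -1.27137913e-03, -1.08531853e-03, -6.39863617e-04,
        2.80349700e-03, -1.76237602e-03]), 'joint_efforts': array([-6.27533227e-04, -4.40987349e+01, -1.77149892e+01,  6.34478359e-02,
        5.33785298e-02, -5.01133684e-05]), 'eef_pos': array([0.14148462, 0.60809151, 0.22166882]), 'orientation': array([ 1.14143576e-01,  9.93463790e-01, -9.34217263e-04, -2.62893144e-04]), 'ft_force': array([-0.32262461, -0.5458133 , -1.00207736]), 'torque': array([ 0.01622974, -0.00251664, -0.06399305]), 'gripper_force': 0.0, 'gripper_width': 0.9998043772644455}
```

View pics/scene0.png

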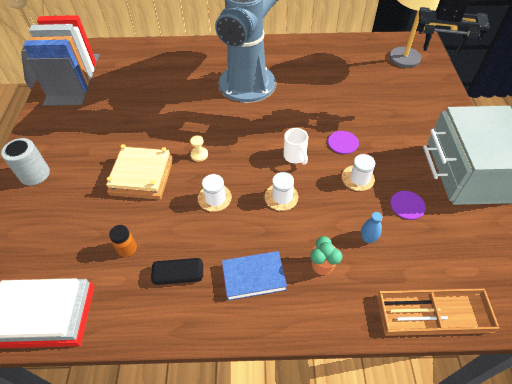

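View pics/side0.png

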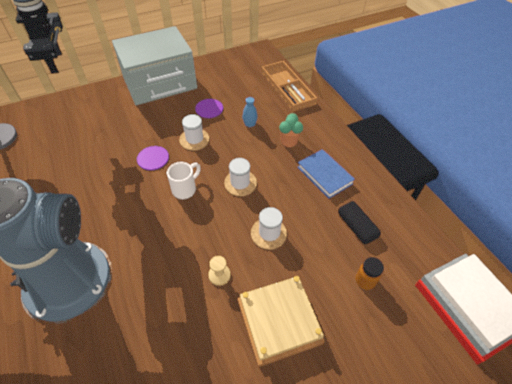

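The scene view shows the tins at about (213,190), (283,188) and (363,170). The press is at (140,170), the candlestick at (199,150) and the mug at (296,147). In the side view the tins are at (270,222), (239,172) and (193,128), with the press at (281,318). Next I'll measure positions from both views.

```bash
cat > h.py <<'E'
import numpy as np,cv2
from bench import env
def cloud(n,d):
    i=env.camera_info(n); v,u=np.mgrid[:384,:512]
    c=np.stack([(u-i["cx"])/i["fx"]*d,(v-i["cy"])/i["fy"]*d,d],-1)
    return (c-i["t"])@i["R"]
def ray(n,px):
    i=env.camera_info(n); r=i["R"].T@np.array([(px[0]-i["cx"])/i["fx"],(px[1]-i["cy"])/i["fy"],1.])
    return -i["R"].T@i["t"],r/np.linalg.norm(r)
def tri(a,b):
    A=np.zeros((3,3));B=np.zeros(3)
    for o,r in (a,b):
        P=np.eye(3)-np.outer(r,r);A+=P;B+=P@o
    x=np.linalg.solve(A,B);(o,r),(p,s)=a,b
    n=np.cross(r,s);return x,abs((p-o)@n)/np.linalg.norm(n)
E
python3 - <<'E'
from h import *
Z={n:np.load(n+"0.npz") for n in("scene","side")}
W={n:cloud(n,Z[n]['d']) for n in Z}
seeds={'tA':((213,182),(270,217)),'tB':((283,181),(239,167)),'tC':((363,162),(193,122)),'press':((140,170),(281,315)),'mug':((296,134),(181,173)),'candle':((198,142),(218,263))}
for k,s in seeds.items():
    cen={}
    for n,(u,v) in zip(("scene","side"),s):
        w=W[n]; z0=np.median(w[v-2:v+3,u-2:u+3,2])
        c0=w[v,u]
        m=((abs(w[...,2]-z0)<.006)&(np.hypot(*(w[...,:2]-c0[:2]).transpose(2,0,1))<(.12 if k=='press' else .06))).astype(np.uint8)
        _,l=cv2.connectedComponents(m); m=l==l[v,u]
        vv,uu=np.nonzero(m); p=w[m]
        cnt=max(cv2.findContours(m.astype(np.uint8),0,1)[0],key=cv2.contourArea)
        lo,hi=np.percentile(p[:,:2],[1,99],axis=0)
        if k=='press': q=cv2.minAreaRect((p[:,:2]*1000).astype(np.float32)); print(q)
        cen[n]=cv2.fitEllipse(cnt)[0] if k!='press' else (uu.mean(),vv.mean())
        print(k,n,m.sum(),'z',z0.round(4),'mid',((lo+hi)/2).round(4),'size',(hi-lo).round(3))
    x,g=tri(ray("scene",cen["scene"]),ray("side",cen["side"])); print('  tri',x.round(4),'gap',g.round(4))
# coasters: cork colour near tin, height
for n in Z:
    hsv=cv2.cvtColor(Z[n]['p'],cv2.COLOR_RGB2HSV); w=W[n]
    m=((hsv[...,0]>10)&(hsv[...,0]<26)&(hsv[...,1]>60)&(hsv[...,2]>150)&(w[...,2]<.02)&(w[...,2]>0.00)).astype(np.uint8)
    N,l,st,c=cv2.connectedComponentsWithStats(m)
    for i in range(1,N):
        if st[i,4]>100:
            p=w[l==i]; (x,y),r=cv2.minEnclosingCircle((p[:,:2]*1000).astype(np.float32)); print(n,c[i].round(),st[i,4],'z',np.median(p[:,2]).round(4),round(x),round(y),'r',round(r))
E
```

```text
tA scene 302 z 0.0832 mid [ 0.5302 -0.0979] size [0.058 0.054]
tA side 353 z 0.0812 mid [ 0.5306 -0.0964] size [0.056 0.058]
  tri [ 0.5299 -0.0979  0.0813] gap 0.0003
tB scene 298 z 0.0839 mid [0.5283 0.0999] size [0.057 0.056]
tB side 267 z 0.082 mid [0.5298 0.1009] size [0.055 0.058]
  tri [0.529  0.0996 0.0816] gap 0.0009
tC scene 277 z 0.083 mid [0.4672 0.339 ] size [0.058 0.056]
tC side 208 z 0.0811 mid [0.4681 0.34  ] size [0.056 0.056]
  tri [0.468  0.339  0.0812] gap 0.0013
((437.220703125, -326.9044494628906), (152.24794006347656, 155.68112182617188), 82.19091796875)
press scene 1949 z 0.0513 mid [ 0.44   -0.3253] size [0.155 0.153]
((439.3562927246094, -325.05682373046875), (150.73863220214844, 150.52996826171875), 82.3486328125)
press side 4184 z 0.0493 mid [ 0.4374 -0.3265] size [0.152 0.152]
  tri [ 0.4371 -0.3287  0.044 ] gap 0.0006
mug scene 55 z 0.0634 mid [0.3405 0.1508] size [0.027 0.057]
mug side 43 z 0.039 mid [0.3675 0.1758] size [0.05  0.018]
  tri [0.3641 0.1475 0.0672] gap 0.0006
candle scene 108 z 0.0724 mid [ 0.3556 -0.1568] size [0.039 0.036]
candle side 2
[... 640 characters left out ...]
 r 71
scene [405. 297.] 297 z 0.0083 846 389 r 57
scene [410. 316.] 939 z 0.0077 895 390 r 63
side [281.  76.] 263 z 0.0076 897 523 r 66
side [298.  94.] 216 z 0.0081 897 391 r 62
side [133. 114.] 415 z 0.0019 312 567 r 161
side [ 88. 122.] 229 z 0.0023 147 554 r 150
side [192. 144.] 358 z 0.0059 458 309 r 81
side [258. 159.] 172 z 0.0017 622 160 r 82
side [242. 185.] 386 z 0.0061 542 111 r 66
side [173. 209.] 717 z 0.0016 315 101 r 156
side [106. 197.] 125 z 0.0016 139 226 r 55
side [232. 243.] 129 z 0.0013 432 -82 r 77
side [267. 237.] 459 z 0.0061 529 -95 r 53
side [219. 277.] 236 z 0.0137 357 -152 r 30
side [340. 280.] 116 z 0.001 633 -301 r 45
side [246. 279.] 119 z 0.0013 417 -192 r 36
```

Run:
```python
from h import *
Z={n:np.load(n+"0.npz") for n in("scene","side")}
for n in Z:
    w=cloud(n,Z[n]['d']); hsv=cv2.cvtColor(Z[n]['p'],cv2.COLOR_RGB2HSV)
    for k,c in dict(A=(.530,-.098),B=(.529,.100),C=(.468,.339)).items():
        uv=hsv[...,2]>140; near=np.hypot(w[...,0]-c[0],w[...,1]-c[1])<.065
        m=near&uv&(w[...,2]<.016)&(hsv[...,1]>70)
        p=w[m]; # ray-cast outline onto z=.006
        v,u=np.nonzero(m); h=cv2.convexHull(np.stack([u,v],1).astype(np.int32))[:,0]
        q=[]
        for px in h:
            o,r=ray(n,px); q.append((o+r*((.006-o[2])/r[2]))[:2])
        q=np.array(q,np.float32)*1000
        print(n,k,m.sum(),np.median(p[:,2]).round(4),cv2.minEnclosingCircle(q),cv2.fitEllipse(q))
    m=(w[...,1]>.40)&(w[...,1]<.62)&(w[...,0]>.1)&(w[...,0]<.75)&(w[...,2]>.05)&(w[...,2]<.17)
    p=w[m]; 
    for x in np.arange(.1,.75,.05):
        s=p[(p[:,0]>x)&(p[:,0]<x+.05)]
        if len(s)>5: print(n,round(x,2),'ymin',s[:,1].min().round(3),'zmax',s[:,2].max().round(3),len(s))
```

```text
scene A 689 0.0049 ((532.5848388671875, -96.67759704589844), 66.75666046142578) ((533.0120239257812, -98.23583984375), (129.50762939453125, 130.54261779785156), 9.906352996826172)
scene B 670 0.0057 ((531.7835693359375, 100.27206420898438), 65.46318817138672) ((531.7045288085938, 100.66560363769531), (127.2027587890625, 129.80010986328125), 53.911155700683594)
scene C 501 0.0068 ((470.258056640625, 338.5703430175781), 66.30826568603516) ((470.9804382324219, 334.1302490234375), (116.35862731933594, 132.61505126953125), 94.1788101196289)
scene 0.3 ymin 0.576 zmax 0.167 150
scene 0.35 ymin 0.538 zmax 0.166 417
scene 0.4 ymin 0.537 zmax 0.166 547
scene 0.45 ymin 0.537 zmax 0.166 606
scene 0.5 ymin 0.537 zmax 0.166 642
scene 0.55 ymin 0.576 zmax 0.165 575
side A 688 0.005 ((527.8397827148438, -100.94489288330078), 65.00955963134766) ((528.1982421875, -100.0395736694336), (126.81990814208984, 129.67147827148438), 114.58538818359375)
side B 533 0.005 ((526.8501586914062, 96.53923034667969), 65.32653045654297) ((527.3799438476562, 97.06251525878906), (127.43939208984375, 129.7075653076172), 125.56298828125)
side C 416 0.0054 ((466.44659423828125, 335.9086608886719), 66.42047119140625) ((467.2783203125, 331.64752197265625), (118.80264282226562, 132.14675903320312), 103.79094696044922)
side 0.3 ymin 0.576 zmax 0.164 200
side 0.35 ymin 0.538 zmax 0.165 525
side 0.4 ymin 0.538 zmax 0.166 528
side 0.45 ymin 0.537 zmax 0.165 521
side 0.5 ymin 0.538 zmax 0.166 464
side 0.55 ymin 0.575 zmax 0.165 173
```

Emit:
apply_moves(moves=[[[0,0,0],[3.26,-2.69,0],-1],[[0,0,0],[3.26,-2.69,0],-1],[[0,0,0],[3.26,-2.69,0],-1],[[0,0,0],[3.26,-2.69,0],-1],[[0,0,0],[3.26,-2.69,0],-1],[[0,0,0],[3.26,-2.69,0],-1],[[0,0,0],[3.26,-2.69,0],-1],[[0,0,0],[3.26,-2.69,0],-1],[[0,0,0],[3.26,-2.69,0],-1],[[0,0,0],[3.26,-2.69,0],-1],[[0,0,0],[0,0,0],-1],[[0,0,0],[0,0,0],-1],[[0,0,0],[0,0,0],-1]], grip_force=15)

```text
t: 1.72
eef_pos: [0.4665, 0.3403, 0.2223]
orientation: [0.113, 0.994, -0.0, -0.001]
ft_force: [0.2, 0.2, 0.1]
gripper_width: 0.999
gripper_force: 0.0
```

Run:
```python
from h import *
print(env.sense()["eef_pos"]); i=env.camera_info("wrist")
p,d=env.camera("wrist"); cv2.imwrite("pics/w1.png",p[:,:,::-1]); np.savez("w1.npz",p=p,d=d,**i)
print(-i["R"].T@i["t"])
F=[]
for _ in range(4): F.append(env.sense()["ft_force"][2]); env.camera("wrist")
print(F)
```

```text
[0.46649111 0.3403054  0.22233862]
[0.39113349 0.35860223 0.38397469]
[np.float64(-0.3167659310741558), np.float64(-0.10698066017107113), np.float64(1.010864435917806), np.float64(0.388433025465724)]
```

View pics/w1.png

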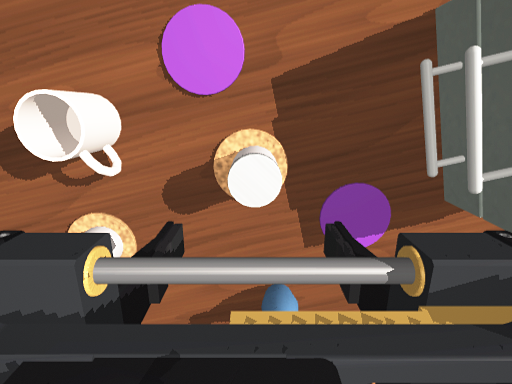

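The wrist view shows the tin's lid at about (254,180) on its cork coaster at about (250,165). I'll cast both onto their planes.

```bash
cat >> h.py <<'E'
def onplane(i,px,z):
    r=i["R"].T@np.array([(px[0]-i["cx"])/i["fx"],(px[1]-i["cy"])/i["fy"],1.]);o=-i["R"].T@i["t"]
    return (o+r*((z-o[2])/r[2]))[:2]
def wristfit(p,d,i,c):
    v,u=np.mgrid[:384,:512]
    X=np.stack([(u-i["cx"])/i["fx"]*d,(v-i["cy"])/i["fy"]*d,d],-1); w=(X-i["t"])@i["R"]
    hsv=cv2.cvtColor(p,cv2.COLOR_RGB2HSV); near=(np.hypot(w[...,0]-c[0],w[...,1]-c[1])<.062)&(d>0)
    for nm,m,z in (("lid",near&(w[...,2]>.076)&(w[...,2]<.088),.081),("coaster",near&(w[...,2]<.013)&(w[...,2]>.0035)&(hsv[...,2]>150),.006)):
        m=cv2.morphologyEx(m.astype(np.uint8),cv2.MORPH_OPEN,np.ones((3,3)))
        k=max(cv2.findContours(m,0,1)[0],key=cv2.contourArea); k=cv2.convexHull(k)[:,0]
        q=np.array([onplane(i,a,z) for a in k],np.float32)*1000
        (x,y),r=cv2.minEnclosingCircle(q); print(nm,"z",np.median(w[m>0][:,2]).round(4),"centre",round(x,1),round(y,1),"r",round(r,1))
E
python3 - <<'E'
from h import *
a=dict(np.load("w1.npz")); wristfit(a['p'],a['d'],a,(.468,.339))
print(env.sense()["eef_pos"],env.sense()["joints"])
E
```

```text
lid z 0.0805 centre 466.9 341.6 r 29.8
coaster z 0.0055 centre 464.6 337.2 r 49.5
[0.46716549 0.34024199 0.22261916] [ 4.36188850e-01  4.63857617e-01  1.55321576e+00  4.59720509e-05
  1.12448659e+00 -9.07039976e-01]
```

Emit:
apply_moves(moves=[[[0,0,0],[0,0,-3],-1],[[0,0,0],[0,0,-4],-1],[[0,0,0],[0,0,-4],-1],[[0,0,0],[0,0,-3],-1],[[0,0,0],[0,0,-2.2],-1],[[0,0,0],[0,0,-1.5],-1],[[0,0,0],[0,0,-0.5],-1],[[0,0,0],[0,0,0],-1],[[0,0,0],[0,0,0],-1],[[0,0,0],[0,0,0],0],[[0,0,0],[0,0,0],0.5],[[0,0,0],[0,0,0],1],[[0,0,0],[0,0,0],1],[[0,0,0],[0,0,0],1],[[0,0,0],[0,0,0],1],[[0,0,0],[0,0,0],1]], grip_force=15)

```text
t: 3.98
eef_pos: [0.4678, 0.3398, 0.0407]
orientation: [0.114, 0.993, 0.0, 0.0]
ft_force: [0.0, -0.4, 2.4]
gripper_width: 0.69
gripper_force: 15.0
```

Emit:
apply_moves(moves=[[[0,0,0],[0,0,0.5],1],[[0,0,0],[0,0,1],1],[[0,0,0],[0,0,1],1],[[0,0,0],[0,0,0.5],1],[[0,0,0],[0,0,0],1],[[0,0,0],[0,0,0],1],[[0,0,0],[0,0,0],1]])

```text
t: 4.85
eef_pos: [0.4674, 0.3396, 0.0702]
orientation: [0.114, 0.993, -0.0, -0.0]
ft_force: [-0.0, -0.4, -1.5]
gripper_width: 0.689
gripper_force: 15.0
```

```bash
cat > f.py <<'E'
from h import *
F=[]
for _ in range(12): env.camera("side"); F.append(env.sense()["ft_force"])
F=np.array(F);print(F.mean(0).round(2),F.std(0).round(2));s=env.sense();print(s["t"],s["eef_pos"],s["gripper_width"],s["gripper_force"])
E
python3 f.py
```

```text
[-0.29  0.29 -1.33] [0.59 0.62 0.56]
5.45 [0.46773654 0.33969119 0.07055538] 0.6923659339651717 14.99994284917193
```

This one is light at about 1.3 N, so it goes back.

Emit:
apply_moves(moves=[[[0,0,0],[-0.3,-0.2,0],1],[[0,0,0],[0,0,-1],1],[[0,0,0],[0,0,-1],1],[[0,0,0],[0,0,-0.5],1],[[0,0,0],[0,0,-0.3],1],[[0,0,0],[0,0,-0.2],1],[[0,0,0],[0,0,0],1],[[0,0,0],[0,0,0],1],[[0,0,0],[0,0,0],0.2],[[0,0,0],[0,0,0],0],[[0,0,0],[0,0,0],-1],[[0,0,0],[0,0,0],-1],[[0,0,0],[0,0,0],-1],[[0,0,0],[0,0,0],-1]])

```text
t: 7.2
eef_pos: [0.4647, 0.3377, 0.0406]
orientation: [0.114, 0.993, 0.0, -0.0]
ft_force: [0.9, 0.9, -0.8]
gripper_width: 0.982
gripper_force: 0.0
```

Emit:
apply_moves(moves=[[[0,0,0],[0,0,1.5],-1],[[0,0,0],[0,0,3],-1],[[0,0,0],[0,0,5],-1],[[0,0,0],[0,0,5],-1],[[0,0,0],[0,0,3.5],-1],[[0,0,0],[0.7,-2.6,0],-1],[[0,0,0],[1.1,-4.3,0],-1],[[0,0,0],[1.1,-4.3,0],-1],[[0,0,0],[1.1,-4.3,0],-1],[[0,0,0],[1.1,-4.3,0],-1],[[0,0,0],[1,-4,0],-1],[[0,0,0],[0,0,0],-1],[[0,0,0],[0,0,0],-1],[[0,0,0],[0,0,0],-1]])

```text
t: 8.95
eef_pos: [0.5252, 0.1008, 0.2208]
orientation: [0.113, 0.994, 0.0, -0.0]
ft_force: [0.2, 0.1, -0.1]
gripper_width: 1.003
gripper_force: 0.0
```

```bash
python3 - <<'E'
from h import *
print(env.sense()["eef_pos"]); i=env.camera_info("wrist")
p,d=env.camera("wrist"); cv2.imwrite("pics/w2.png",p[:,:,::-1]); wristfit(p,d,i,(.529,.1))
p,d=env.camera("scene"); i=env.camera_info("scene"); wristfit(p,d,i,(.465,.338))
E
python3 f.py
```

```text
[0.52521532 0.10083533 0.22083401]
lid z 0.0805 centre 528.0 101.7 r 29.9
coaster z 0.0055 centre 529.0 99.2 r 49.4
lid z 0.0831 centre 463.8 336.6 r 31.5
coaster z 0.0082 centre 462.5 334.8 r 51.0
[ 0.08 -0.08  0.02] [0.55 0.51 0.4 ]
9.65 [0.52572888 0.09963134 0.22052469] 0.9992513256050509 0.0
```

The light tin is back in place. Now the second tin.

Emit:
apply_moves(moves=[[[0,0,0],[0.3,0.1,-3],-1],[[0,0,0],[0,0,-4],-1],[[0,0,0],[0,0,-4],-1],[[0,0,0],[0,0,-3],-1],[[0,0,0],[0,0,-2],-1],[[0,0,0],[0,0,-1.5],-1],[[0,0,0],[0,0,-0.5],-1],[[0,0,0],[0,0,0],-1],[[0,0,0],[0,0,0],-1],[[0,0,0],[0,0,0],0],[[0,0,0],[0,0,0],0.5],[[0,0,0],[0,0,0],1],[[0,0,0],[0,0,0],1],[[0,0,0],[0,0,0],1],[[0,0,0],[0,0,0],1],[[0,0,0],[0,0,0],1]], grip_force=20)

```text
t: 11.65
eef_pos: [0.5288, 0.1007, 0.0407]
orientation: [0.114, 0.993, 0.0, 0.0]
ft_force: [-0.3, 0.3, 2.0]
gripper_width: 0.682
gripper_force: 20.0
```

Emit:
apply_moves(moves=[[[0,0,0],[0,0,0.5],1],[[0,0,0],[0,0,1],1],[[0,0,0],[0,0,1],1],[[0,0,0],[0,0,0.5],1],[[0,0,0],[0,0,0],1],[[0,0,0],[0,0,0],1],[[0,0,0],[0,0,0],1]])

```text
t: 12.52
eef_pos: [0.5285, 0.1007, 0.0703]
orientation: [0.114, 0.993, -0.0, -0.0]
ft_force: [-0.0, 0.0, -1.2]
gripper_width: 0.681
gripper_force: 20.0
```

```bash
python3 f.py
```

```text
[-0.17 -0.09 -1.77] [0.38 0.35 0.54]
13.125 [0.52873694 0.10070396 0.07053633] 0.6793652160541013 19.999948819131532
```

This one is light too at about 1.8 N. I'll put it back and go to the third tin.

Emit:
apply_moves(moves=[[[0,0,0],[0,-0.1,-1],1],[[0,0,0],[0,0,-1],1],[[0,0,0],[0,0,-0.5],1],[[0,0,0],[0,0,-0.3],1],[[0,0,0],[0,0,-0.2],1],[[0,0,0],[0,0,0],1],[[0,0,0],[0,0,0],1],[[0,0,0],[0,0,0],0.2],[[0,0,0],[0,0,0],0],[[0,0,0],[0,0,0],-1],[[0,0,0],[0,0,0],-1],[[0,0,0],[0,0,0],-1],[[0,0,0],[0,0,0],-1]])

```text
t: 14.75
eef_pos: [0.5287, 0.0997, 0.0406]
orientation: [0.114, 0.993, -0.0, 0.0]
ft_force: [-0.5, -0.7, 0.8]
gripper_width: 0.979
gripper_force: 0.0
```

Emit:
apply_moves(moves=[[[0,0,0],[0,0,1.5],-1],[[0,0,0],[0,0,3],-1],[[0,0,0],[0,0,5],-1],[[0,0,0],[0,0,5],-1],[[0,0,0],[0,0,3.5],-1],[[0,0,0],[0,-3,0],-1],[[0,0,0],[0,-4.5,0],-1],[[0,0,0],[0,-4.5,0],-1],[[0,0,0],[0,-4.5,0],-1],[[0,0,0],[0.1,-3.3,0],-1],[[0,0,0],[0,0,0],-1],[[0,0,0],[0,0,0],-1],[[0,0,0],[0,0,0],-1]])

```text
t: 16.38
eef_pos: [0.5294, -0.097, 0.2208]
orientation: [0.113, 0.994, 0.0, -0.0]
ft_force: [0.3, 0.2, 0.3]
gripper_width: 0.996
gripper_force: 0.0
```

Run:
```python
from h import *
print(env.sense()["eef_pos"]); i=env.camera_info("wrist")
p,d=env.camera("wrist"); wristfit(p,d,i,(.530,-.098))
p,d=env.camera("scene"); i=env.camera_info("scene"); wristfit(p,d,i,(.529,.1))
print(env.sense()["joints"])
```

```text
[ 0.52942046 -0.09703549  0.2207812 ]
lid z 0.0805 centre 529.3 -95.8 r 29.8
coaster z 0.0055 centre 525.2 -97.7 r 49.3
lid z 0.0832 centre 529.4 99.3 r 31.9
coaster z 0.0085 centre 527.2 98.6 r 51.3
[-3.89127748e-01  4.13726586e-01  1.65193402e+00  1.30429968e-04
  1.07611137e+00 -1.73284057e+00]
```

Emit:
apply_moves(moves=[[[0,0,0],[0,0,-3],-1],[[0,0,0],[0,0,-4],-1],[[0,0,0],[0,0,-4],-1],[[0,0,0],[0,0,-3],-1],[[0,0,0],[0,0,-2],-1],[[0,0,0],[0,0,-1.5],-1],[[0,0,0],[0,0,-0.5],-1],[[0,0,0],[0,0,0],-1],[[0,0,0],[0,0,0],-1],[[0,0,0],[0,0,0],0],[[0,0,0],[0,0,0],0.5],[[0,0,0],[0,0,0],1],[[0,0,0],[0,0,0],1],[[0,0,0],[0,0,0],1],[[0,0,0],[0,0,0],1],[[0,0,0],[0,0,0],1]], grip_force=30)

```text
t: 18.48
eef_pos: [0.5297, -0.098, 0.0406]
orientation: [0.114, 0.993, 0.0, 0.0]
ft_force: [1.0, 2.9, 2.2]
gripper_width: 0.672
gripper_force: 30.0
```

Emit:
apply_moves(moves=[[[0,0,0],[0,0,0.5],1],[[0,0,0],[0,0,1],1],[[0,0,0],[0,0,1],1],[[0,0,0],[0,0,0.5],1],[[0,0,0],[0,0,0],1],[[0,0,0],[0,0,0],1],[[0,0,0],[0,0,0],1]])

```text
t: 19.35
eef_pos: [0.5294, -0.0982, 0.0703]
orientation: [0.114, 0.993, 0.0, -0.0]
ft_force: [0.1, -0.4, -4.8]
gripper_width: 0.671
gripper_force: 29.9
```

```bash
python3 f.py
```

```text
[ 0.03  0.08 -4.8 ] [0.42 0.47 0.49]
19.95 [ 0.52970419 -0.09829633  0.07054601] 0.6715810784260857 29.949394145169208
```

The third tin is full at about 4.8 N. I'll lift it and carry it over the press.

Emit:
apply_moves(moves=[[[0,0,0],[0,0,1],1],[[0,0,0],[0,0,2],1],[[0,0,0],[0,0,3],1],[[0,0,0],[0,0,2],1],[[0,0,0],[0,0,1],1],[[0,0,0],[-0.5,-1.3,0],1],[[0,0,0],[-1,-2.5,0],1],[[0,0,0],[-1.2,-3,0],1],[[0,0,0],[-1.2,-3,0],1],[[0,0,0],[-1.2,-3,0],1],[[0,0,0],[-1.2,-3,0],1],[[0,0,0],[-1.2,-3,0],1],[[0,0,0],[-1,-2.5,0],1],[[0,0,0],[-0.7,-1.5,0],1],[[0,0,0],[0,0,0],1],[[0,0,0],[0,0,0],1],[[0,0,0],[0,0,0],1]])

```text
t: 22.08
eef_pos: [0.4379, -0.3251, 0.1604]
orientation: [0.114, 0.994, 0.0, -0.0]
ft_force: [-0.1, -0.3, -5.5]
gripper_width: 0.673
gripper_force: 29.9
```

Run:
```python
from h import *
print(env.sense()["eef_pos"])
for n in("wrist","side"):
    i=env.camera_info(n);p,d=env.camera(n); cv2.imwrite(f"pics/{n}3.png",p[:,:,::-1])
    w=cloud(n,d) if n=="side" else None
```

```text
[ 0.43791672 -0.32512025  0.16043199]
```

View pics/side3.png

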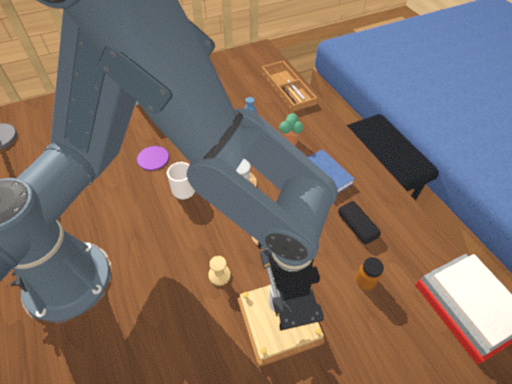

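View pics/wrist3.png

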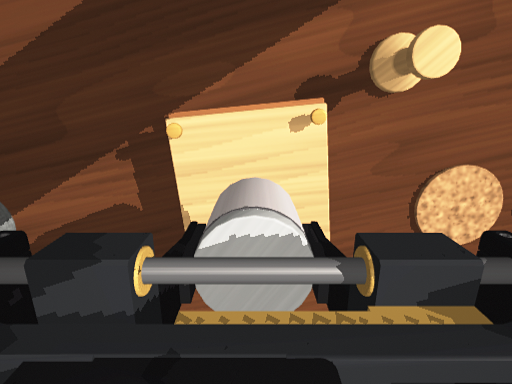

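The side and wrist views show the tin held above the middle of the board, with the near brass caps at (175,131) and (318,117) in the wrist view. I'll lower it slowly.

Emit:
apply_moves(moves=[[[0,0,0],[0,-0.1,-1.5],1],[[0,0,0],[0,0,-2],1],[[0,0,0],[0,0,-2],1],[[0,0,0],[0,0,-1.2],1],[[0,0,0],[0,0,-0.6],1],[[0,0,0],[0,0,-0.2],1],[[0,0,0],[0,0,-0.2],1],[[0,0,0],[0,0,-0.2],1],[[0,0,0],[0,0,-0.2],1],[[0,0,0],[0,0,-0.2],1],[[0,0,0],[0,0,-0.2],1],[[0,0,0],[0,0,-0.2],1],[[0,0,0],[0,0,0],1],[[0,0,0],[0,0,0],1]])

```text
t: 23.92
eef_pos: [0.438, -0.3276, 0.0736]
orientation: [0.114, 0.993, -0.0, 0.0]
ft_force: [1.7, -1.5, -2.2]
gripper_width: 0.673
gripper_force: 29.9
```

```bash
python3 f.py
```

```text
[ 1.11 -1.   -1.97] [0.56 0.43 0.59]
24.525 [ 0.43769159 -0.32738153  0.07356733] 0.6702862449661708 29.94614462777463
```

Emit:
apply_moves(moves=[[[0,0,0],[0,0,-0.1],1],[[0,0,0],[0,0,-0.1],1],[[0,0,0],[0,0,0],1],[[0,0,0],[0,0,0],1]])

```text
t: 25.02
eef_pos: [0.4377, -0.3274, 0.0716]
orientation: [0.114, 0.993, -0.0, 0.0]
ft_force: [1.3, -1.0, -0.9]
gripper_width: 0.676
gripper_force: 30.0
```

```bash
python3 f.py
```

```text
[ 0.5  -1.21 -1.19] [0.56 0.58 0.43]
25.625 [ 0.43773728 -0.32732421  0.07158887] 0.6730840153238072 29.95275664030487
```

On the stop. I'll release gently, rise and back away.

Emit:
apply_moves(moves=[[[0,0,0],[0,0,-0.05],1],[[0,0,0],[0,0,0],0.2],[[0,0,0],[0,0,0],0],[[0,0,0],[0,0,0],-1],[[0,0,0],[0,0,0],-1],[[0,0,0],[0,0,0],-1],[[0,0,0],[0,0,0],-1],[[0,0,0],[0,0,1],-1],[[0,0,0],[0,0,3],-1],[[0,0,0],[0,0,4],-1],[[0,0,0],[0,0,4],-1],[[0,0,0],[0,0,4],-1],[[0,0,0],[0,0,2],-1],[[0,0,0],[2,2,0],-1],[[0,0,0],[4,4,0],-1],[[0,0,0],[4,4,0],-1],[[0,0,0],[3,3,0],-1],[[0,0,0],[0,0,0],-1],[[0,0,0],[0,0,0],-1],[[0,0,0],[0,0,0],-1]])

```text
t: 28.12
eef_pos: [0.5669, -0.1982, 0.2512]
orientation: [0.115, 0.993, -0.0, -0.0]
ft_force: [-0.0, 0.1, -0.6]
gripper_width: 0.999
gripper_force: 0.0
```

Run:
```python
from h import *
p,d=env.camera("scene"); cv2.imwrite("pics/scene4.png",p[:,:,::-1]); w=cloud("scene",d)
p2,d2=env.camera("side"); w2=cloud("side",d2)
for w in (w,w2):
    n=np.hypot(w[...,0]-.438,w[...,1]+.326)
    b=w[(n<.085)&(n>.05)&(w[...,2]>.025)&(w[...,2]<.055)]; t=w[(n<.06)&(w[...,2]>.105)&(w[...,2]<.13)]
    print('board z',np.median(b[:,2]),len(b),'lid z',np.median(t[:,2]) if len(t) else 0,t.min(0),t.max(0),len(t))
```

```text
board z 0.03953397743608836 996 lid z 0.11456272773369826 [ 0.40857816 -0.355248    0.10514987] [ 0.46810754 -0.29718158  0.1190099 ] 281
board z 0.037055715012485446 2291 lid z 0.11215612793946025 [ 0.40838525 -0.35615419  0.10524447] [ 0.46776824 -0.29660337  0.11595593] 605
```

View pics/scene4.png

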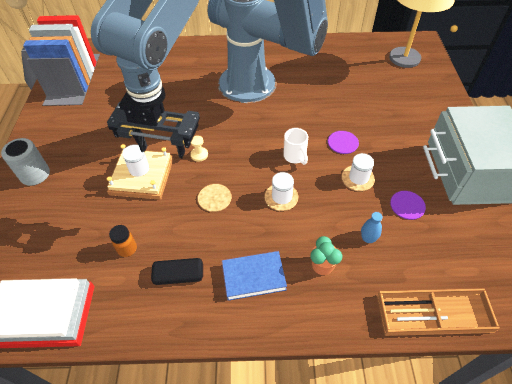

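The tin stands upright at (134,160) in the middle of the board. The board reads 37 mm, which is fully down, and the other two tins are on their coasters. Nothing else has moved.

```bash
python3 -c "
from bench import env
print(env.sign_off())"
```

```text
the job is handed in; nothing more can be done
None
```

The full tin (about 4.8 N) stands in the middle of the press board, which measured fully down at 37 mm; the two light tins are back on their own coasters, and the job is handed in, though the sign-off gave no verdict.

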